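# Hang the cloud on the diorama's slotted rail

### The arm

A 6-joint arm with a two-finger parallel gripper is mounted at the origin on the work surface. World frame = base frame: x ahead of the robot, y to its left, z up, the work surface at z = 0. Lengths are in mm, angles in rad, forces in N, time in s.
With the tool pointing down it reaches from about 300 to 775 mm from the base axis. Payload 14.6 kg.
Tool frame: the origin (TCP) lies at the very end of the fingers, on their centre line; the grasp point (between the pads) lies manip.grasp_offset behind it (manip.grasp_offset is the distance from the TCP to the grasp point, in mm); z points along the fingers, y is the direction in which the jaws open and shut (so a half turn about z gives the same grasp; the last joint's range is limited). The gripper opens to 94 mm and grips with 3 to 60 N. Pads are 16 mm wide; open, the fingers measure 119 mm over their backs; the gripper's body (75 mm by 177 mm) begins 78 mm behind the grasp point.
Start: joints at [-1.413, 0.3, 1.521, -0, 1.321, -0.067], TCP at [122.595, -536.153, 205.446] pointing down, gripper open.
Joint ranges: [-3.03, 3.03], [-0.79, 2.21], [0.23, 2.52], [-1.04, 4.18], [0, 3.07], [-2.55, 2.55]. Speed limits (rad/s): [2.22, 2.22, 2.57, 3.14, 3.14, 3.14].

### API

Orientations are given as [roll, pitch, yaw] about the fixed x, y, z axes, in that order (R = Rz(yaw) Ry(pitch) Rx(roll)).
In Python, from cell import manip gives the robot as it stands.
- The arm moves only by the tool send_rows, never from a script. Its argument "commands" is a list of rows, each a list of 2 entries, a list of its own where there are three numbers: the shift along the tool's x, y, z in m, then the turn about the tool's z in rad. A call has exactly 8 rows; each row is the pose to reach, as a shift and turn from the pose commanded when the call began, along the tool's axes at that moment; what a row does not reach only later rows make up. A row lasts 1/12 s, in which the tool goes at most 41.7 mm and 7.16 degrees, less where a joint would pass 70% of its speed; a pose out of reach is approached as far as the arm can. A call with a gripper value outside its range is refused whole. "hand" is the closure, from -1 (fully open) to 1 (shut), so that 0 is half open, set as the call begins (left out, the last holds). The fingers move at their own pace and stop on an object; "force" is the grip in N (left out, the last holds). Time passes only in rows, so rows that repeat a pose let the fingers close, or fill a call up. It gives the time, the measured TCP pose, the force and the opening at its end, in the units of the state.
- manip.read_state(): the state, without advancing time (a new reading comes with each control period).
- manip.camera(name): name is "scene" or "top"; returns the picture (420x560x3 uint8, red, green, blue); there is no depth.
- manip.camera_model(name): a dict with "K" (3x3 intrinsics, pixels), "eye" and "attitude" of the camera in the world. Camera axes: x right, y down, z forward; pixel columns grow to the right and rows downward; lengths in mm; the calibration is good to about 2 mm. A picture is of the moment at which its call begins. camera_model takes no time and is no camera call.
- manip.sign_off(): hands the job in, once; it reports no verdict.
The state is a dict: "clock": time; "joints": joint angles; "qd": joint speeds; "effort": joint torques, N m; "eef_pos": TCP position; "eef_rot": TCP orientation; "wrist_force": force on the tool from outside, world axes, zero at the start; "moment": the same for the moment, N m; "finger_gap": finger opening in mm.
Only numpy, scipy, OpenCV 4.12 (cv2) and the standard library are available. Lean on these libraries where they do the work, as an engineer would, in place of code of your own. Each camera call takes 0.05 s, during which the arm holds its last target.

### The job

Take the cloud hanger firmly by its yellow grip from the wooden stand, thread its runner into the open orange end of the rail over the shoebox diorama, and slide it along inside the rail until it meets the rod of the red stop. Feel for the rod, keep the runner pressed lightly against it for about a second (some 5 to 10 N), then let go so that the cloud stays hanging there with the stop's cork pad still resting on it. Never force the hanger against the rail or the stop (25 N is too much), and leave the glue stick, tub and marker tray where they are.

Things in the scene. Friction and masses are not known exactly. Their poses are not given: they have to be found in the camera images.
- hanger_grip (a point): Loose hanger, about 110 g: middle of its yellow grip block, 20 x 20 mm across, 38 mm tall, spanning 22 to 60 mm above the runner's underside (this point is 41 mm above it). A neck 10 mm (x) by 12 mm (y) joins it to the runner below. Axes: z up, y along the runner (the sliding direction; both ends are alike), x across. Held loosely, it pitches in the fingers.
- hanger_runner (a point): Same hanger: centre of the underside of its yellow runner, a flat plate 36 mm wide (x), 56 mm long (y), 6 mm thick; the last 4 mm at each end are only 28 mm wide. A stem and a white cloud, 62 mm long (y), 6 mm thick (x), hang below, down to 57 mm under the runner. At the start the runner rests on the stand's bars.
- stand: Fixed wooden stand holding the hanger at the start, base 100 x 110 mm; origin under its centre on the table. Two bars along its y carry the runner, tops 150 mm above the table, 18 mm apart; lips 4 mm high stand outside the runner. It is open above: lift the hanger straight up, 75 mm before moving sideways so that the cloud clears.
- rail_mouth (a point): Aluminium rail over the diorama: centre of the channel floor where the parallel channel begins, 150 mm above the table. y points out of the open end (the hanger travels along -y), x across, z up. Inside 39 mm wide, 9 mm high, 240 mm long; floor and roof have an 18 mm slot for stem and neck. Orange flare before it, y 0 to 23 mm, wider by about 5 mm each way. No entry from above.
- diorama: Fixed open shoebox scene, 200 (x) x 300 mm (y), carrying the rail along its middle; origin under its centre on the table, the rail's open end 120 mm from it at +y. Wooden posts stand 30 mm either side of the rail's middle line, clear of the cloud. The roof of the rail is 12 mm, the top of the flare about 20 mm above the channel floor; nothing is taller.
- stop: Red clamp fixed in the rail: middle of its front at channel floor height, axes as the rail, top 15 mm above the channel floor. A hard white rod sticks out of it in the channel, along +y, by 10 to 50 mm: set anew each time, not measured, so feel for it. At its end a soft sprung cork pad stands 5 mm proud (under 0.5 N to push flush). Runner on the rod end: its centre 28 mm beyond.
- glue: White glue stick with an orange cap, standing, 28 mm diameter, 85 mm tall; origin under its centre. Leave alone.
- tub: Clear open tub with cones, 100 x 75 x 50 mm; origin under its centre. Leave alone.
- markers: Blue tray of felt pens, 85 x 140 x 22 mm; origin under its centre. Leave alone.
Things that resemble listed ones, but are neither listed nor needed, are in the scene too. There is more than one size of the stand; the one meant has the size given above.

How it is judged (in metres and radians):
On the way, in this order (a step that is already met when the one before it is completed fails the run):
1. the hanger is lifted off the stand (z of hanger_runner in the frame of stand above 0.168 m), for 0.1 s.
2. the runner has entered the rail through its open end (x of hanger_runner in the frame of rail_mouth between -0.004 and 0.004 m and z of hanger_runner in the frame of rail_mouth between -0.003 and 0.0045 m and angle between the y axis of hanger_runner and the y axis of rail_mouth, either way round below 0.12 rad and angle between hanger_runner's own z axis and vertical below 0.12 rad and y of hanger_runner in the frame of rail_mouth between -0.085 and -0.015 m), for 0.1 s.
3. the runner, in the rail, is kept pressed against the stop with 3 to 18 N for 0.4 s (x of hanger_runner in the frame of rail_mouth between -0.004 and 0.004 m and z of hanger_runner in the frame of rail_mouth between -0.003 and 0.0045 m and angle between the y axis of hanger_runner and the y axis of rail_mouth, either way round below 0.12 rad and angle between hanger_runner's own z axis and vertical below 0.12 rad and contact force between hanger and stop between 3 and 18 N), for 0.4 s.
At the end, for the whole second after the job is handed in: The runner is inside the rail (4 mm across, 3 mm below to 4.5 mm above the channel floor, straight within 0.12 rad), up against the stop: the stop's soft pad still rests on it (over 0.02 N, so within about 5 mm of the rod's end) and its centre is 36 to 84 mm from the clamp; released and at rest (x of hanger_runner in the frame of rail_mouth between -0.004 and 0.004 m and z of hanger_runner in the frame of rail_mouth between -0.003 and 0.0045 m and angle between the y axis of hanger_runner and the y axis of rail_mouth, either way round below 0.12 rad and angle between hanger_runner's own z axis and vertical below 0.12 rad and contact force between hanger and stop above 0.02 N and y of hanger_runner in the frame of stop between 0.036 and 0.084 m and linear speed of hanger below 0.01 m/s and angular speed of hanger below 0.1 rad/s); the robot touches nothing.
It fails at once if the hanger is forced against the rail or the diorama (over 35 N) (contact force between hanger and diorama above 35 N).
It fails at once if the hanger is forced against the stop (over 25 N) (contact force between hanger and stop above 25 N).
It fails at once if a bystander is disturbed (distance of any of glue, tub, markers from where it was at the start of the episode above 0.015 m).
It also fails if it takes over 70 s, if anything falls off the work surface, if the arm or the gripper's body presses on something with over 40 N, if the wrist force passes 120 N, or if a joint passes its speed limit or range.

## Working session

There is one attempt and no reset: what is moved stays moved. The work goes in short steps, Python scripts to look and compute and a tool call to move; the robot and the scene stay as the last step left them, time stands still between calls to the robot, and variables do not carry over. Pictures are saved under pics/ and viewed, and the job is handed in when it is done.

Besides the shell and the picture viewer there is one more tool, called after "Call:" in YAML: its name, and indented under it one key for each argument. send_rows: Moves the arm, as the interface text tells. Its arguments: {"type":"object","properties":{"commands":{"type":"array","items":{"type":"array"}},"hand":{"type":"number"},"force":{"type":"number"}},"required":["commands"]}

```bash
mkdir -p pics
python3 - <<'E'
from cell import manip
import cv2
s=manip.read_state(); print(s); print(manip.grasp_offset)
for n in ("scene","top"):
    im=manip.camera(n); cv2.imwrite(f"pics/{n}0.png",im[:,:,::-1]); print(manip.camera_model(n))
E
```

```text
{'clock': 0.0, 'joints': array([-1.41260609e+00,  3.00481296e-01,  1.52152519e+00, -2.04617830e-05,
        1.32069695e+00, -6.65947620e-02]), 'qd': array([ 0.00097575,  0.00114193,  0.00081675,  0.0006202 ,  0.00074532,
       -0.00027211]), 'effort': array([ 2.17707951e-03, -5.31812382e+01, -3.52734160e+01,  7.09411385e-02,
        2.44986912e-02, -9.14243333e-05]), 'eef_pos': array([ 122.55014152, -535.92743546,  204.90437865]), 'eef_rot': array([-3.14048301e+00, -5.41422963e-05,  2.24790044e-01]), 'wrist_force': array([-1.39982803,  0.03769786, -0.23362782]), 'moment': array([ 0.05750588, -0.00238084,  0.0053168 ]), 'finger_gap': 94.0499140586251}
18.8
{'K': array([[383.27112271,   0.        , 282.53380669],
       [  0.        , 383.27112271, 209.73316984],
       [  0.        ,   0.        ,   1.        ]]), 'eye': array([ 804.9429654 , -562.5913501 ,  707.58646648]), 'attitude': array([-2.30198438,  0.01634898,  0.47843216])}
{'K': array([[407.87281506,   0.        , 279.11840968],
       [  0.        , 407.87281506, 216.44723278],
       [  0.        ,   0.        ,   1.        ]]), 'eye': array([ 404.27403649,  -21.44118746, 1080.74372958]), 'attitude': array([-3.03433538, -0.01349108, -1.54920572])}
```

View pics/scene0.png

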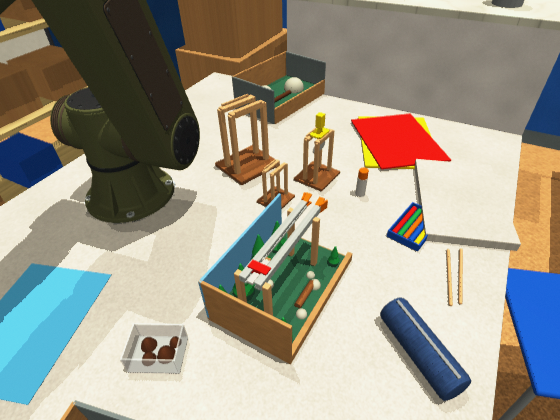

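View pics/top0.png

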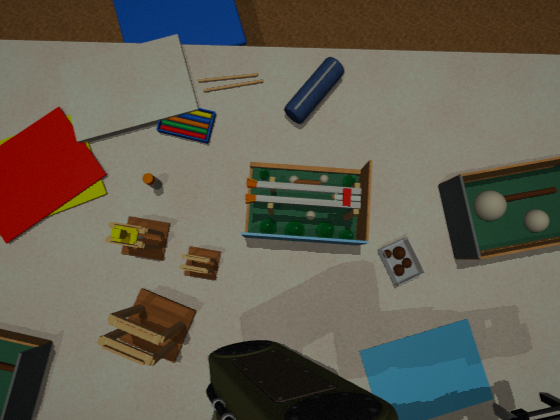

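The scene camera shows three stands: a big one at (247,135), a small one at (275,185), and a medium one at (318,155) with the yellow hanger on it. The medium one fits the description. The rail has its orange mouth at about (305,200) and the red clamp at (260,267). I'll enlarge both areas to confirm and measure.

Run:
```python
import cv2
def crop(src,x,y,w,h,k,out):
    im=cv2.imread(src)[y:y+h,x:x+w]; im=cv2.resize(im,None,fx=k,fy=k,interpolation=cv2.INTER_CUBIC)
    st=10
    for i in range(0,w,st): cv2.putText(im,str(x+i),(i*k,8),0,.3,(255,0,255),1); cv2.line(im,(i*k,10),(i*k,16),(255,0,255),1)
    for i in range(0,h,st): cv2.putText(im,str(y+i),(0,i*k+4),0,.3,(255,0,255),1); cv2.line(im,(22,i*k),(30,i*k),(255,0,255),1)
    cv2.imwrite(out,im)
crop('pics/scene0.png',285,100,70,95,6,'pics/a.png')
crop('pics/scene0.png',230,185,110,95,6,'pics/b.png')
crop('pics/top0.png',95,205,90,65,8,'pics/c.png')
crop('pics/top0.png',238,155,140,90,5,'pics/d.png')
```

```text
(no output)
```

View pics/a.png

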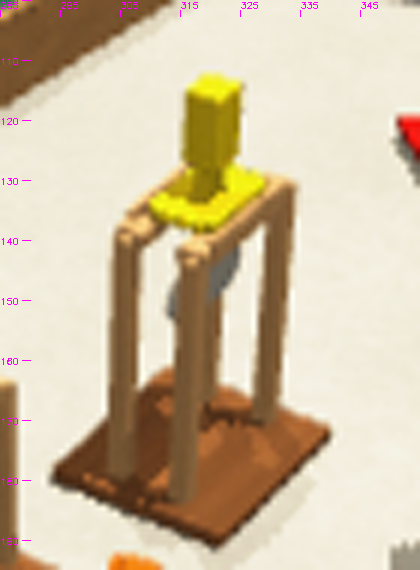

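View pics/b.png

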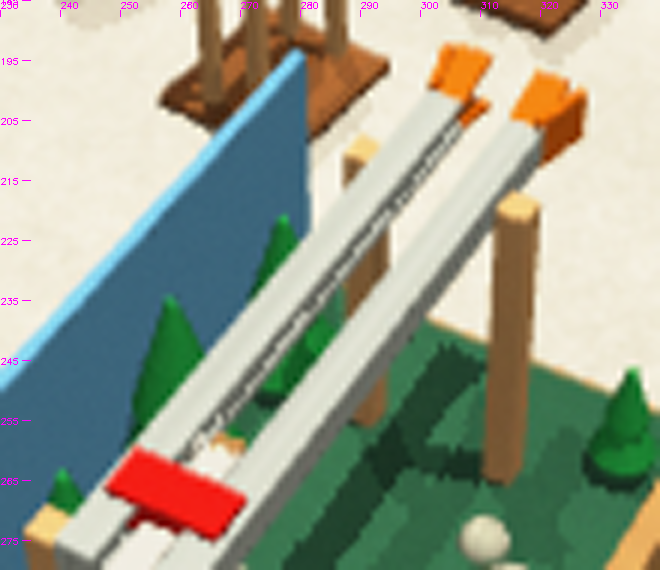

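View pics/c.png

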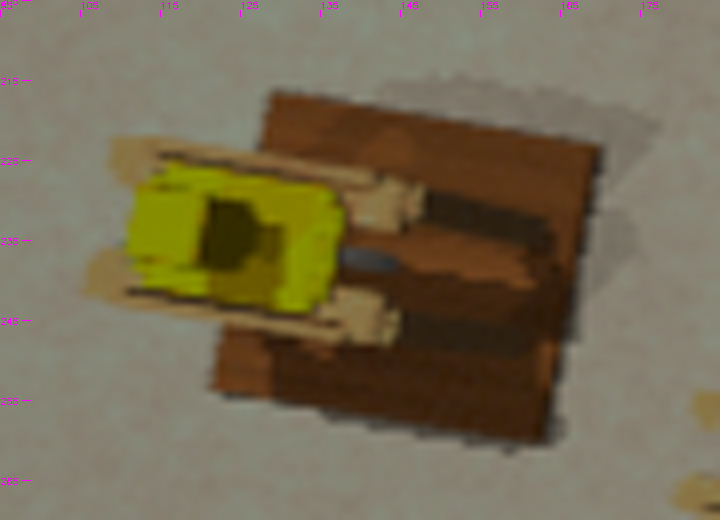

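View pics/d.png

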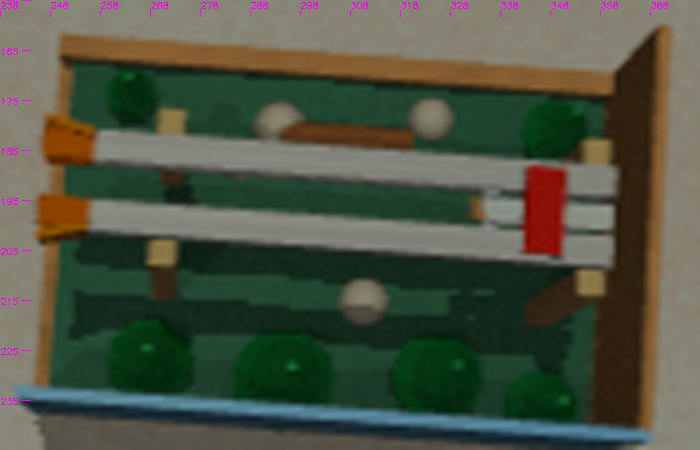

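```bash
cat > h.py <<'E'
from cell import manip
import cv2, numpy as np
from scipy.spatial.transform import Rotation as R
from scipy.optimize import least_squares
def proj(n,P):
    m=manip.camera_model(n); Rm=R.from_euler('xyz',m['attitude']).as_matrix()
    c=(np.atleast_2d(P)-m['eye'])@Rm; p=c@m['K'].T; return p[:,:2]/p[:,2:]
def world(x,y,a,L):
    L=np.atleast_2d(L).astype(float); c,s=np.cos(a),np.sin(a)
    return np.c_[x+c*L[:,0]-s*L[:,1], y+s*L[:,0]+c*L[:,1], L[:,2]]
def fit(obs,x0):  # obs: {cam:[(u,v,lx,ly,z)]}
    def f(p):
        r=[]
        for n,o in obs.items():
            o=np.array(o,float); r.append((proj(n,world(*p,o[:,2:]))-o[:,:2]).ravel())
        return np.concatenate(r)
    s=least_squares(f,x0,loss='soft_l1',x_scale=[10,10,.1]); return s.x,f(s.x).reshape(-1,2)
def crop(im,x,y,w,h,k,out,ov=None):
    im=np.ascontiguousarray(im[y:y+h,x:x+w]); im=cv2.resize(im,None,fx=k,fy=k,interpolation=cv2.INTER_CUBIC)
    for i in range(0,w,10): cv2.putText(im,str(x+i),(i*k,8),0,.3,(255,0,255),1); cv2.line(im,(i*k,10),(i*k,16),(255,0,255),1)
    for i in range(0,h,10): cv2.putText(im,str(y+i),(0,i*k+4),0,.3,(255,0,255),1); cv2.line(im,(22,i*k),(30,i*k),(255,0,255),1)
    for poly,col in ov or []:
        q=np.round((poly+.5-[x,y])*k).astype(int); cv2.polylines(im,[q],True,col,1)
    cv2.imwrite(out,im)
def box(x,y,a,hx,hy,z,y0=0): return world(x,y,a,[[hx,y0+hy,z],[hx,y0-hy,z],[-hx,y0-hy,z],[-hx,y0+hy,z]])
E
python3 - <<'E'
from h import *
W=22.5
top=[(257,187,9,0,162),(256,195.4,-9,0,162),(257.4,181,W,0,162),(255.6,201.4,-W,0,162),(361.4,188.2,W,-240,162),(361.4,193.6,9,-240,162),(360.6,202,-9,-240,162),(360.6,208,-W,-240,162)]
sc=[(300.8,199.7,-W,0,162),(306.3,201.2,-9,0,162),(315.2,205.3,9,0,162),(320.5,207.2,W,0,162)]
for o in ({'top':top},{'scene':sc},{'top':top,'scene':sc}):
    p,r=fit(o,[430,50,0]); print(p.round(3)); print(r.round(1).tolist())
rail=p
# hanger grip top
g=[(316.2,115.3,-10,-10,210),(319,112.3,-10,10,210),(325.2,113.7,10,10,210),(322.7,116.7,10,-10,210)]
t=[(95+205/8,205+193/8,10,-10,210),(95+205/8-.3,205+268/8,-10,-10,210),(95+140/8,205+190/8,10,10,210),(95+133/8,205+262/8,-10,10,210)]
for o in ({'top':t},{'scene':g},{'top':t,'scene':g}):
    p,r=fit(o,[350,300,0]); print('h',p.round(3)); print(r.round(1).tolist())
h=p
b=[(129,216.5,50,55,10),(170,223.2,50,-55,10),(164,260.4,-50,-55,10),(121.2,253.8,-50,55,10)]
p,r=fit({'top':b},[350,300,0]); print('stand',p,r.round(1).tolist())
st=p
for n,(cr) in {'scene':(240,95,110,115,6),'top':(95,160,100,100,6)}.items():
    im=cv2.imread(f'pics/{n}0.png')
    ov=[(proj(n,box(*h,10,10,210)),(0,0,255)),(proj(n,box(*h,18,28,156)),(255,0,0)),(proj(n,box(*st,50,55,10)),(0,255,0))]
    crop(im,*cr,'pics/ov_h_%s.png'%n,ov)
    ov=[(proj(n,box(*rail,9,120,162,-120)),(0,0,255)),(proj(n,box(*rail,W,120,162,-120)),(255,0,0)),(proj(n,box(*rail,W,11.5,162,11.5)),(0,255,0))]
    crop(im,*((230,185,110,95,6) if n=='scene' else (238,155,140,90,5)),'pics/ov_r_%s.png'%n,ov)
E
```

```text
[ 5.60222e+02  2.16010e+01 -4.20000e-02]
[[-0.4, 0.3], [0.0, -0.4], [-0.4, 0.4], [-0.0, -0.5], [0.2, 0.1], [-0.0, 0.5], [0.5, -0.1], [0.2, -0.3]]
[ 5.62093e+02  1.86960e+01 -5.30000e-02]
[[0.7, 0.4], [0.7, 0.8], [-0.8, -0.6], [-0.5, -0.5]]
[ 5.60794e+02  2.12050e+01 -4.40000e-02]
[[-0.3, 0.0], [0.2, -0.6], [-0.2, 0.2], [0.2, -0.7], [0.4, 0.1], [0.2, 0.5], [0.6, -0.1], [0.3, -0.3], [0.6, -0.4], [0.6, 0.0], [-0.9, -1.5], [-0.6, -1.4]]
h [ 4.53774e+02  3.14203e+02 -2.70000e-02]
[[0.8, -0.1], [0.3, -0.0], [-0.5, -0.1], [-0.5, 0.2]]
h [4.58153e+02 3.11117e+02 8.00000e-03]
[[-0.3, 0.0], [-0.2, -0.2], [0.5, -0.1], [0.1, 0.2]]
h [ 4.54937e+02  3.14138e+02 -1.70000e-02]
[[0.8, -0.6], [0.4, -0.6], [-0.5, -0.6], [-0.4, -0.3], [-1.0, -0.8], [-0.7, -0.9], [-0.2, -0.8], [-0.7, -0.5]]
stand [ 4.54211271e+02  3.13142832e+02 -1.31381878e-01] [[-0.1, -0.1], [0.3, -0.4], [-0.7, 0.2], [0.4, 0.3]]
```

View overlays.

Run:
```python
import cv2,numpy as np
L=[cv2.imread(f'pics/ov_{a}.png') for a in ('h_scene','h_top','r_scene','r_top')]
for i in (0,2):
    a,b=L[i],L[i+1]; H=max(a.shape[0],b.shape[0])
    a,b=[cv2.copyMakeBorder(x,0,H-x.shape[0],0,0,0) for x in (a,b)]
    m=np.hstack([a,b]); cv2.imwrite(f'pics/m{i}.png',m); print(m.shape)
```

```text
(690, 1260, 3)
(570, 1360, 3)
```

View pics/ov_h_scene.png

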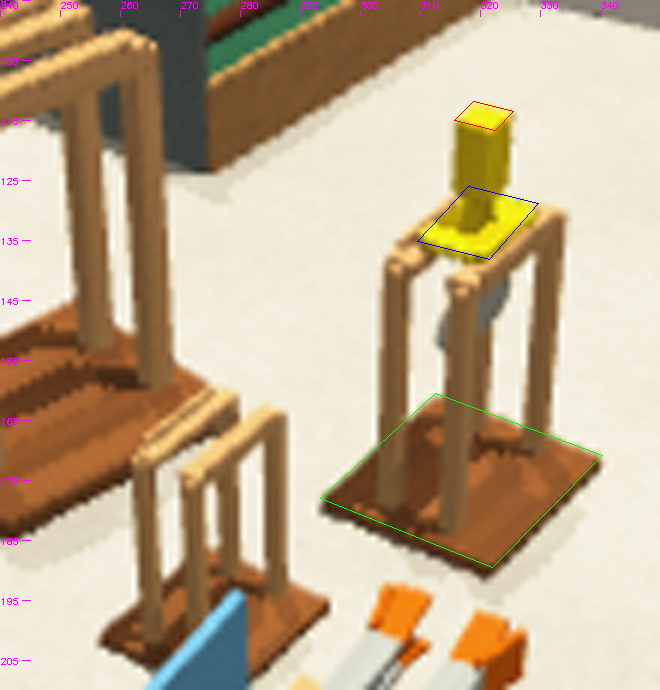

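View pics/ov_h_top.png

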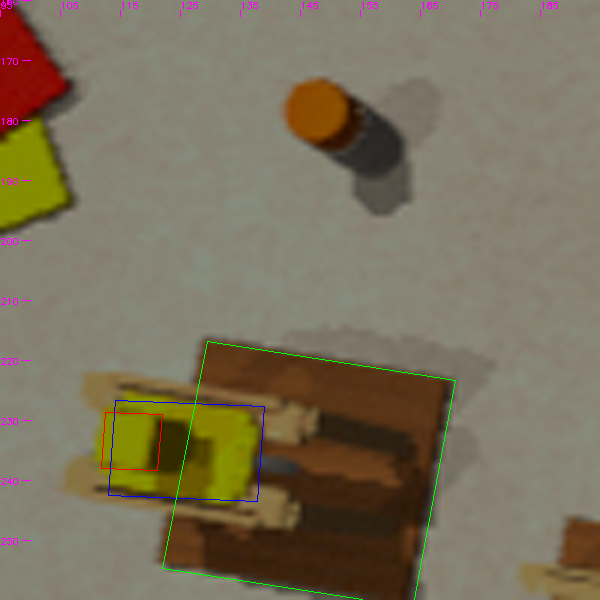

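View pics/ov_r_scene.png

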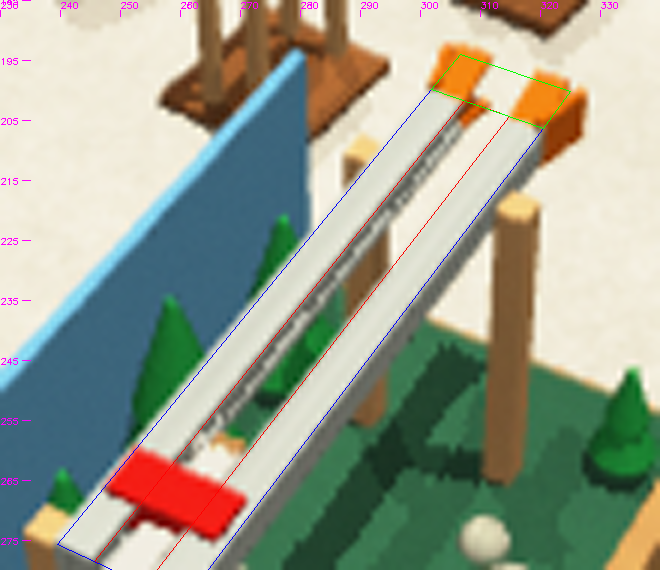

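View pics/ov_r_top.png

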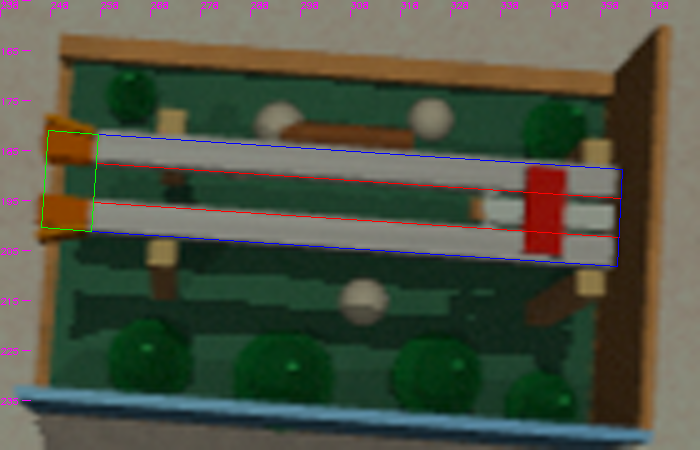

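The overlays show that the hanger's stand, centred near top pixel (146,238), is the 100x110 one. Its base outline fits, while the big and small lookalikes at (150,330) and (200,262) don't. My pixel readings carried a half-pixel offset, so I'm refitting without it, with the runner corners added for hanger yaw.

Run:
```python
from h import *
W=22.5
sh=lambda L:[(u-.5,v-.5,*r) for u,v,*r in L]
top=sh([(257,187,9,0,162),(256,195.4,-9,0,162),(257.4,181,W,0,162),(255.6,201.4,-W,0,162),(361.4,188.2,W,-240,162),(361.4,193.6,9,-240,162),(360.6,202,-9,-240,162),(360.6,208,-W,-240,162)])
sc=sh([(300.8,199.7,-W,0,162),(306.3,201.2,-9,0,162),(318.2,205.3,9,0,162) if 0 else (315.2,205.3,9,0,162),(320.5,207.2,W,0,162),(240,275.5,-W,-240,162)])
for o in ({'top':top},{'scene':sc},{'top':top,'scene':sc}):
    p,r=fit(o,[560,20,0]); print('rail',p.round(3))
g=sh([(316.2,115.3,-10,-10,210),(319,112.3,-10,10,210),(325.2,113.7,10,10,210),(322.7,116.7,10,-10,210)])
t=sh([(95+205/8,205+193/8,10,-10,210),(95+202/8,205+268/8,-10,-10,210),(95+140/8,205+190/8,10,10,210),(95+133/8,205+262/8,-10,10,210),
 # runner near end corner (28 wide) at y=-28 , z=156
 (95+340/8,205+195/8,14,-28,156),(95+308/8,205+311/8,-18,-24,156)])
for o in ({'top':t},{'scene':g},{'top':t,'scene':g}):
    p,r=fit(o,[450,310,0]); print('h',p.round(3),r.round(1).tolist())
b=sh([(129,216.5,50,55,10),(170,223.2,50,-55,10),(164,260.4,-50,-55,10),(121.2,253.8,-50,55,10)])
bs=sh([(293.5,178,-50,-55,10),(322,190,50,-55,10),(340,171.5,50,55,10)])
for o in ({'top':b},{'scene':bs},{'top':b,'scene':bs}):
    p,r=fit(o,[350,300,0]); print('stand',p.round(3),r.round(1).tolist())
```

```text
rail [ 5.61348e+02  2.27580e+01 -4.20000e-02]
rail [ 5.60283e+02  2.08190e+01 -3.80000e-02]
rail [ 5.60718e+02  2.22180e+01 -4.00000e-02]
h [ 4.54880e+02  3.16334e+02 -4.20000e-02] [[0.4, -0.0], [-0.2, -0.0], [-0.9, -0.2], [-1.0, 0.1], [0.6, 0.3], [1.4, -0.2]]
h [4.55851e+02 3.13094e+02 9.00000e-03] [[-0.3, 0.0], [-0.2, -0.2], [0.5, -0.1], [0.1, 0.2]]
h [ 4.54868e+02  3.15882e+02 -3.50000e-02] [[0.6, -0.0], [0.0, -0.0], [-0.7, -0.2], [-0.8, 0.2], [0.7, 0.2], [1.6, -0.2], [-0.3, -0.6], [0.1, -0.7], [0.6, -0.5], [-0.0, -0.3]]
stand [ 4.55488e+02  3.14519e+02 -1.31000e-01] [[-0.0, -0.1], [0.3, -0.4], [-0.7, 0.2], [0.4, 0.3]]
stand [ 4.54914e+02  3.11611e+02 -1.36000e-01] [[-0.3, 0.2], [-0.1, -0.0], [0.4, -0.3]]
stand [ 4.55078e+02  3.13831e+02 -1.34000e-01] [[0.3, -0.0], [0.6, -0.2], [-0.5, 0.4], [0.6, 0.4], [0.1, -0.1], [0.3, -0.5], [0.7, -0.6]]
```

```bash
cat > sh.py <<'E'
import numpy as np,sys
# from x y z yaw -> to x y z yaw : shift (m) and turn
def go(a,b):
    x,y,z,w=a; d=np.array(b[:3])-a[:3]; c,s=np.cos(w),np.sin(w)
    return np.round([(c*d[0]+s*d[1])/1000,(s*d[0]-c*d[1])/1000,-d[2]/1000,-(b[3]-w)],4)
if __name__=='__main__':
    P=[list(map(float,q.split(','))) for q in sys.argv[1:]]
    for a,b in zip(P,P[1:]): print(b,go(a,b))
E
python3 sh.py 122.6,-536.2,205.4,.2248 400,-350,330,0.1 480,-60,330,-.12 470,220,330,-.12 455,314,260,-.12
python3 - <<'E'
from h import *
# neighbours: what's near the path: far stand top height, glue etc. not needed
print(proj('top',[[400,-350,330],[480,-60,330],[455,314,176]]))
E
```

```text
[400.0, -350.0, 330.0, 0.1] [ 0.3119 -0.1197 -0.1246  0.1248]
[480.0, -60.0, 330.0, -0.12] [ 0.1086 -0.2806 -0.      0.22  ]
[470.0, 220.0, 330.0, -0.12] [-0.0434 -0.2768 -0.     -0.    ]
[455.0, 314.0, 260.0, -0.12] [-0.0261 -0.0915  0.07   -0.    ]
[[452.28667187 266.58387989]
 [295.35569568 219.67467599]
 [122.3193517  233.98079932]]
```

Call:
send_rows:
  commands:
    - [[0.02,-0.008,-0.02],0.01]
    - [[0.06,-0.024,-0.045],0.03]
    - [[0.1,-0.039,-0.065],0.05]
    - [[0.14,-0.055,-0.085],0.06]
    - [[0.18,-0.07,-0.1],0.08]
    - [[0.22,-0.085,-0.115],0.1]
    - [[0.25,-0.097,-0.12],0.11]
    - [[0.26,-0.1,-0.12],0.12]
  hand: -1
  force: 30

```text
clock: 0.77
eef_pos: [356.1, -378.8, 327.0]
eef_rot: [3.14, -0.001, 0.106]
wrist_force: [-0.5, -0.4, 0.3]
finger_gap: 94.2
```

Run:
```python
from cell import manip
import numpy as np
from sh import go
s=manip.read_state(); print(s['clock'],s['eef_pos'],s['eef_rot'],s['joints'])
c,q=np.cos(.2248),np.sin(.2248); a=[122.6+260*c-100*q,-536.2+260*q+100*c,325.4,.1048]; print(a)
print(go(a,[480,-60,330,-.12]))
```

```text
0.7667 [ 356.05684675 -378.75665609  326.96795939] [ 3.14025785e+00 -1.32015781e-03  1.05565214e-01] [-8.86941111e-01  1.67291909e-01  1.40568429e+00  3.75907376e-04
  1.56677711e+00  5.78289717e-01]
[np.float64(353.76692441479895), np.float64(-380.7591654146099), 325.4, 0.1048]
[ 0.1591 -0.3058 -0.0046  0.2248]
```

Call:
send_rows:
  commands:
    - [[0.01,-0.02,-0.005],0.02]
    - [[0.03,-0.06,-0.005],0.05]
    - [[0.05,-0.1,-0.005],0.08]
    - [[0.07,-0.14,-0.005],0.11]
    - [[0.09,-0.18,-0.005],0.14]
    - [[0.11,-0.22,-0.005],0.17]
    - [[0.13,-0.26,-0.005],0.2]
    - [[0.14,-0.28,-0.005],0.22]

```text
clock: 1.43
eef_pos: [463.9, -85.5, 330.4]
eef_rot: [-3.142, 0.0, -0.117]
wrist_force: [0.9, 0.4, 0.5]
finger_gap: 93.8
```

Run:
```python
import numpy as np
from sh import go
w=.1048;c,q=np.cos(w),np.sin(w); a=[353.77+140*c-280*q,-380.76+140*q+280*c,330.4,w-.22]; print(a)
print(go(a,[470,200,330,-.12]))
```

```text
[np.float64(463.7115754988938), np.float64(-87.65106124715157), 330.4, -0.1152]
[-0.0268 -0.2865  0.0004  0.0048]
```

Call:
send_rows:
  commands:
    - [[-0.002,-0.02,0],0]
    - [[-0.006,-0.06,0],0]
    - [[-0.01,-0.1,0],0]
    - [[-0.014,-0.14,0],0]
    - [[-0.018,-0.18,0],0]
    - [[-0.022,-0.22,0],0]
    - [[-0.026,-0.26,0],0.005]
    - [[-0.027,-0.286,0],0.005]

```text
clock: 2.1
eef_pos: [469.0, 202.8, 330.2]
eef_rot: [-3.141, 0.001, -0.119]
wrist_force: [-0.1, -0.5, 0.3]
finger_gap: 94.3
```

Run:
```python
import numpy as np
from sh import go
w=-.1152;c,q=np.cos(w),np.sin(w); a=[463.71-27*c-286*q,-87.65-27*q+286*c,330.4,w-.005]; print(a)
print(go(a,[455,314,250,-.12]))
```

```text
[np.float64(469.7633353975833), np.float64(199.55786397758047), 330.4, -0.1202]
[-0.0284 -0.1118  0.0804 -0.0002]
```

Call:
send_rows:
  commands:
    - [[-0.005,-0.02,0],0]
    - [[-0.012,-0.05,0.01],0]
    - [[-0.02,-0.08,0.03],0]
    - [[-0.026,-0.105,0.05],0]
    - [[-0.0284,-0.1118,0.07],0]
    - [[-0.0284,-0.1118,0.0854],0]
    - [[-0.0284,-0.1118,0.0854],0]
    - [[-0.0284,-0.1118,0.0854],0]

```text
clock: 2.77
eef_pos: [454.8, 313.9, 244.8]
eef_rot: [3.141, 0.001, -0.12]
wrist_force: [0.5, -0.3, 0.4]
finger_gap: 93.9
```

Run:
```python
from h import *
s=manip.read_state(); print(s['clock'],s['eef_pos'],s['eef_rot'],s['joints'],s['wrist_force'])
for n,c in (('scene',(270,60,110,90)),('top',(70,185,110,90))):
    im=cv2.cvtColor(manip.camera(n),cv2.COLOR_RGB2BGR); cv2.imwrite(f'pics/{n}1.png',im)
    e=proj(n,s['eef_pos'])[0]; print(n,e)
    crop(im,*c,6,f'pics/g1{n}.png')
```

```text
2.7667 [454.79685584 313.85961196 244.84006607] [ 3.14072053e+00  1.12349149e-03 -1.20111721e-01] [ 5.37775760e-01  2.79325977e-01  1.45563405e+00 -3.18472182e-06
  1.40805488e+00  2.22868384e+00] [ 0.53016753 -0.34878057  0.43885738]
scene [320.67779577 101.6906349 ]
top [109.95034287 231.91345148]
```

View pics/g1scene.png

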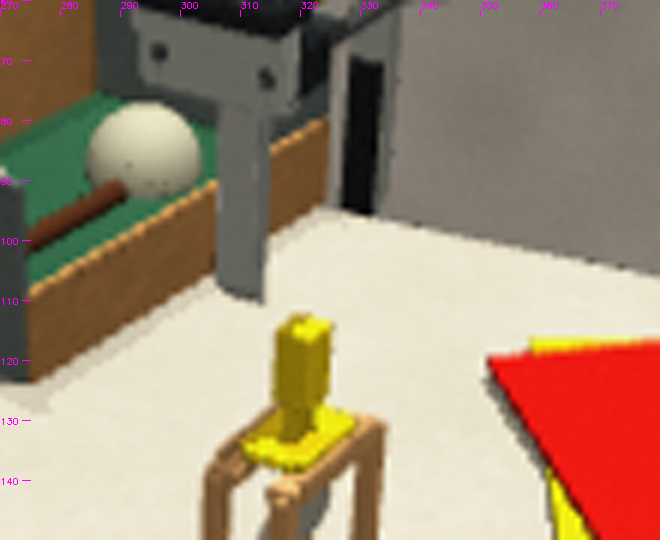

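View pics/g1top.png

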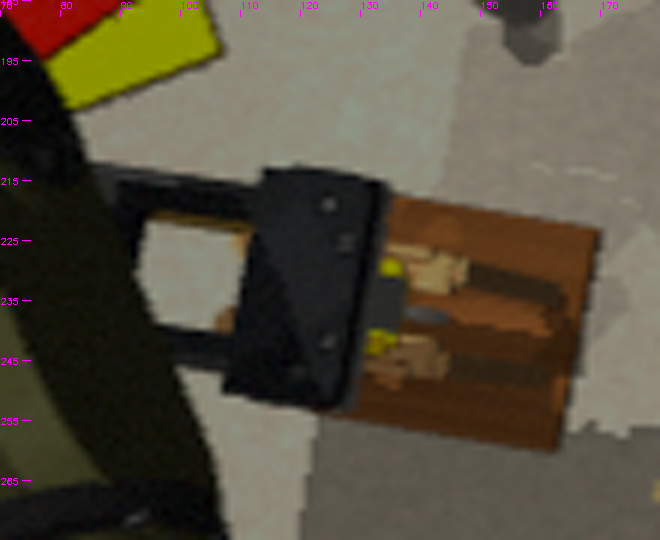

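The fingers hang around the grip, with their tips at scene (310,109) and (330,95). Their midpoint is over the grip top at (320,115), so I'm descending.

Call:
send_rows:
  commands:
    - [[0,0,0.01],0]
    - [[0,0,0.025],0]
    - [[0,0,0.04],0]
    - [[0,0,0.053],0]
    - [[0,0,0.063],0]
    - [[0,0,0.069],0]
    - [[0,0,0.069],0]
    - [[0,0,0.069],0]

```text
clock: 3.53
eef_pos: [455.2, 314.0, 176.4]
eef_rot: [-3.141, -0.0, -0.12]
wrist_force: [-0.2, -0.5, -0.2]
finger_gap: 93.9
```

Call:
send_rows:
  commands:
    - [[0,0,0],0]
    - [[0,0,0],0]
    - [[0,0,0],0]
    - [[0,0,0],0]
    - [[0,0,0],0]
    - [[0,0,0],0]
    - [[0,0,0],0]
    - [[0,0,0],0]
  hand: 1
  force: 35

```text
clock: 4.2
eef_pos: [455.0, 314.0, 176.1]
eef_rot: [-3.142, 0.0, -0.12]
wrist_force: [0.2, 0.2, 0.1]
finger_gap: 44.1
```

Call:
send_rows:
  commands:
    - [[0,0,0],0]
    - [[0,0,0],0]
    - [[0,0,0],0]
    - [[0,0,0],0]
    - [[0,0,0],0]
    - [[0,0,0],0]
    - [[0,0,0],0]
    - [[0,0,0],0]

```text
clock: 4.87
eef_pos: [455.0, 314.0, 176.1]
eef_rot: [-3.141, -0.0, -0.12]
wrist_force: [0.8, -0.2, 1.0]
finger_gap: 19.8
```

Run:
```python
from h import *
s=manip.read_state(); print(s['clock'],s['eef_pos'],s['eef_rot'],s['wrist_force'],s['finger_gap'])
n='scene'
im=cv2.cvtColor(manip.camera(n),cv2.COLOR_RGB2BGR); cv2.imwrite(f'pics/{n}2.png',im)
crop(im,270,80,110,90,6,f'pics/g2{n}.png')
```

```text
4.8667 [454.98249848 314.04914924 176.09283997] [-3.14149631e+00 -8.99169136e-05 -1.20117321e-01] [ 0.75066431 -0.20767721  0.99770426] 19.8085962645586
```

View pics/g2scene.png

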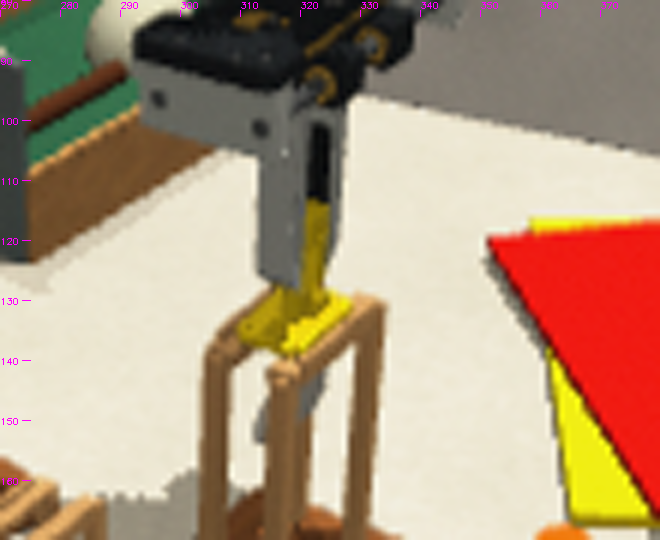

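Call:
send_rows:
  commands:
    - [[0,0,-0.005],0]
    - [[0,0,-0.015],0]
    - [[0,0,-0.03],0]
    - [[0,0,-0.045],0]
    - [[0,0,-0.06],0]
    - [[0,0,-0.075],0]
    - [[0,0,-0.085],0]
    - [[0,0,-0.09],0]

```text
clock: 5.58
eef_pos: [455.3, 314.1, 268.1]
eef_rot: [-3.14, -0.002, -0.12]
wrist_force: [0.4, 0.5, -1.4]
finger_gap: 19.4
```

```bash
python3 sh.py 455,314,266,-.12 564.2,105,266,-.042; python3 sh.py 455,314,266,-.12 564.2,105,236,-.042
```

```text
[564.2, 105.0, 266.0, -0.042] [ 0.1334  0.1944 -0.     -0.078 ]
[564.2, 105.0, 236.0, -0.042] [ 0.1334  0.1944  0.03   -0.078 ]
```

Call:
send_rows:
  commands:
    - [[0.007,0.01,0],0]
    - [[0.025,0.036,0],-0.01]
    - [[0.047,0.068,0],-0.02]
    - [[0.07,0.102,0],-0.04]
    - [[0.093,0.136,0],-0.05]
    - [[0.113,0.165,0],-0.065]
    - [[0.127,0.185,0],-0.075]
    - [[0.1334,0.1944,0],-0.078]

```text
clock: 6.25
eef_pos: [565.0, 101.3, 264.9]
eef_rot: [3.141, 0.002, -0.045]
wrist_force: [-0.4, 0.5, 0.4]
finger_gap: 19.8
```

Call:
send_rows:
  commands:
    - [[0,0,0.01],0]
    - [[0,0,0.03],0]
    - [[0,0,0.05],0]
    - [[0,0,0.067],0]
    - [[0,0,0.08],0]
    - [[0,0,0.087],0]
    - [[0,0,0.087],0]
    - [[0,0,0.087],0]

```text
clock: 6.92
eef_pos: [563.8, 105.6, 179.1]
eef_rot: [3.142, 0.0, -0.042]
wrist_force: [0.1, 0.1, -0.6]
finger_gap: 19.8
```

Run:
```python
from h import *
s=manip.read_state(); print(s['clock'],s['eef_pos'],s['eef_rot'],s['wrist_force'],s['finger_gap'])
r=(560.9,22.2,-.041)
for n,c in (('scene',(270,140,80,80,7)),('top',(190,155,100,70,7))):
    im=cv2.cvtColor(manip.camera(n),cv2.COLOR_RGB2BGR); cv2.imwrite(f'pics/{n}3.png',im)
    h=(s['eef_pos'][0],s['eef_pos'][1],s['eef_rot'][2]); zu=s['eef_pos'][2]-26.1; print(zu)
    ov=[(proj(n,box(*h,18,28,zu+6)),(255,0,0)),(proj(n,box(*r,9,120,162,-120)),(0,0,255)),(proj(n,box(*r,22.5,120,162,-120)),(0,255,0))]
    crop(im,*c,f'pics/g3{n}.png'); crop(im,*c,f'pics/o3{n}.png',ov)
```

```text
6.9167 [563.83741667 105.55722298 179.071015  ] [ 3.14158477e+00  2.94314462e-04 -4.15714603e-02] [ 0.05960171  0.12496322 -0.56528218] 19.787258468145165
152.97101500355825
152.97101500355825
```

View pics/o3scene.png

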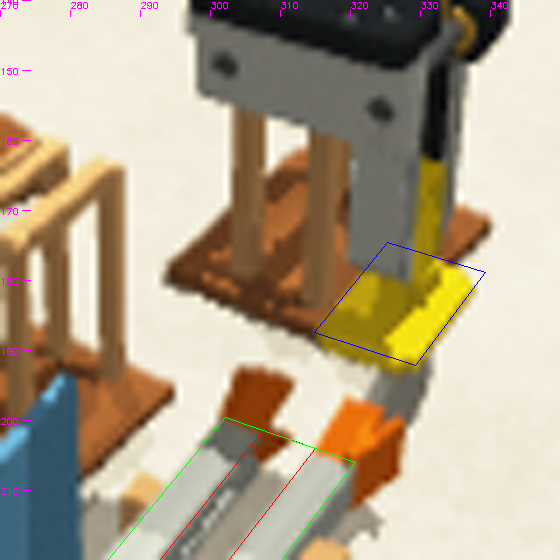

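View pics/o3top.png

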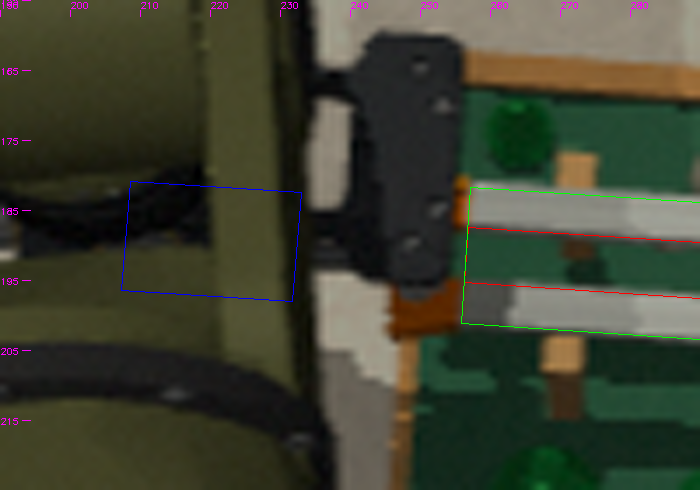

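View pics/g3scene.png

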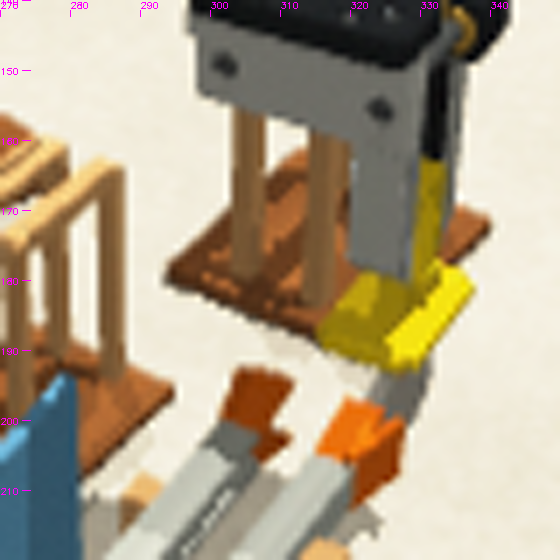

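Scene picture: the runner is level and aligned, with its near end at (318–329,190), just before the orange flare at (320–345,200–210). Next I lower it 1.5 mm and close in to just outside the flare.

Call:
send_rows:
  commands:
    - [[0,0.002,0.0015],0]
    - [[0,0.006,0.0015],0]
    - [[0,0.011,0.0015],0]
    - [[0,0.016,0.0015],0]
    - [[0,0.02,0.0015],0]
    - [[0,0.024,0.0015],0]
    - [[0,0.026,0.0015],0]
    - [[0,0.026,0.0015],0]

```text
clock: 7.68
eef_pos: [563.0, 78.5, 177.6]
eef_rot: [3.142, -0.0, -0.043]
wrist_force: [0.8, 0.3, -0.4]
finger_gap: 19.8
```

Call:
send_rows:
  commands:
    - [[0,0.002,0],0]
    - [[0,0.004,0],0]
    - [[0,0.006,0],0]
    - [[0,0.008,0],0]
    - [[0,0.01,0],0]
    - [[0,0.012,0],0]
    - [[0,0.014,0],0]
    - [[0,0.014,0],0]

```text
clock: 8.35
eef_pos: [562.4, 64.7, 177.6]
eef_rot: [3.142, -0.0, -0.042]
wrist_force: [-0.2, 0.9, -0.9]
finger_gap: 20.1
```

Run:
```python
from h import *
s=manip.read_state(); print(s['clock'],s['eef_pos'],s['eef_rot'],s['wrist_force'],s['moment'],s['finger_gap'])
n='scene';im=cv2.cvtColor(manip.camera(n),cv2.COLOR_RGB2BGR); cv2.imwrite(f'pics/{n}4.png',im)
crop(im,280,150,70,70,8,f'pics/g4{n}.png')
```

```text
8.35 [562.41035911  64.69842851 177.57150398] [ 3.14154126e+00 -2.74252370e-05 -4.24526262e-02] [-0.1616985   0.86213215 -0.87918685] [0.03456078 0.00766867 0.04161896] 20.062289347426525
```

View pics/g4scene.png

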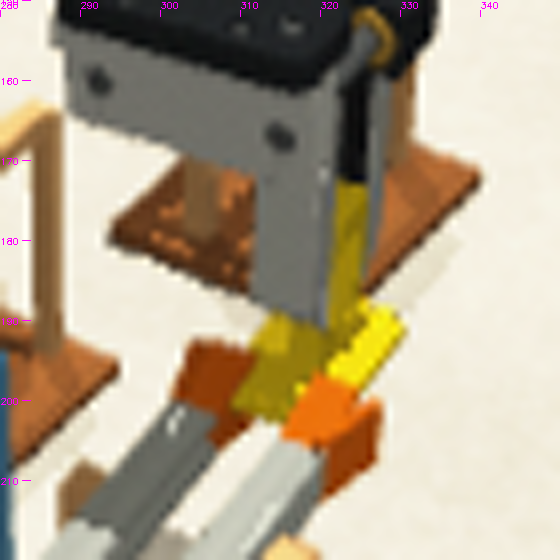

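Force is about 1 N and the runner's nose is in the flare mouth at (310–320,200). I'll advance slowly.

Call:
send_rows:
  commands:
    - [[0,0.0015,0],0]
    - [[0,0.003,0],0]
    - [[0,0.0045,0],0]
    - [[0,0.006,0],0]
    - [[0,0.0075,0],0]
    - [[0,0.009,0],0]
    - [[0,0.0105,0],0]
    - [[0,0.0105,0],0]

```text
clock: 9.07
eef_pos: [562.0, 54.3, 177.6]
eef_rot: [3.142, -0.0, -0.042]
wrist_force: [-0.2, -0.0, -1.8]
finger_gap: 20.0
```

Call:
send_rows:
  commands:
    - [[0,0.001,0],0]
    - [[0,0.002,0],0]
    - [[0,0.003,0],0]
    - [[0,0.004,0],0]
    - [[0,0.005,0],0]
    - [[0,0.006,0],0]
    - [[0,0.006,0],0]
    - [[0,0.006,0],0]

```text
clock: 9.73
eef_pos: [561.7, 48.5, 177.6]
eef_rot: [3.142, -0.0, -0.042]
wrist_force: [-0.6, -0.0, -0.5]
finger_gap: 20.0
```

Call:
send_rows:
  commands:
    - [[0,0.001,0],0]
    - [[0,0.002,0],0]
    - [[0,0.003,0],0]
    - [[0,0.004,0],0]
    - [[0,0.005,0],0]
    - [[0,0.006,0],0]
    - [[0,0.006,0],0]
    - [[0,0.006,0],0]

```text
clock: 10.4
eef_pos: [561.5, 42.5, 177.6]
eef_rot: [3.142, -0.0, -0.042]
wrist_force: [0.4, -0.2, -1.0]
finger_gap: 19.6
```

Run:
```python
from h import *
s=manip.read_state(); print(s['clock'],s['eef_pos'],s['eef_rot'],s['wrist_force'],s['moment'],s['finger_gap'])
n='scene';im=cv2.cvtColor(manip.camera(n),cv2.COLOR_RGB2BGR); cv2.imwrite(f'pics/{n}5.png',im)
crop(im,280,150,70,70,8,f'pics/g5{n}.png')
```

```text
10.4 [561.47456571  42.51525279 177.5594254 ] [ 3.14157321e+00 -3.96104415e-05 -4.22648905e-02] [ 0.37181912 -0.2026532  -0.99576237] [ 0.05236642 -0.03275234 -0.03045731] 19.59309458902858
```

View pics/g5scene.png

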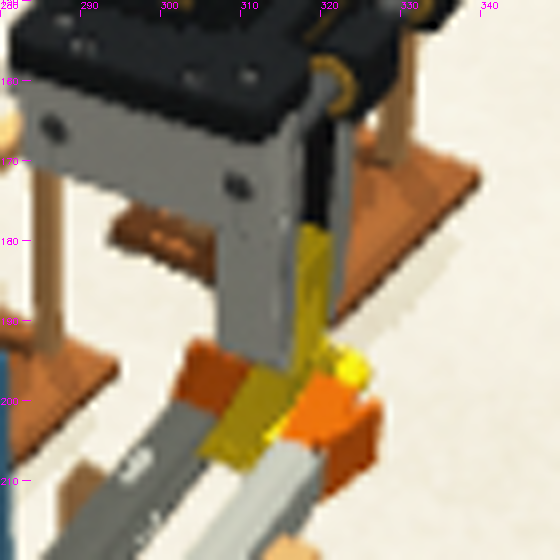

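The nose is about 8 mm inside the channel with no side force. Continuing.

Call:
send_rows:
  commands:
    - [[0,0.0015,0],0]
    - [[0,0.003,0],0]
    - [[0,0.0045,0],0]
    - [[0,0.006,0],0]
    - [[0,0.0075,0],0]
    - [[0,0.009,0],0]
    - [[0,0.01,0],0]
    - [[0,0.01,0],0]

```text
clock: 11.12
eef_pos: [561.0, 32.4, 177.6]
eef_rot: [-3.142, 0.0, -0.042]
wrist_force: [0.8, 0.0, -1.4]
finger_gap: 19.5
```

Call:
send_rows:
  commands:
    - [[0,0.002,0],0]
    - [[0,0.004,0],0]
    - [[0,0.006,0],0]
    - [[0,0.008,0],0]
    - [[0,0.01,0],0]
    - [[0,0.012,0],0]
    - [[0,0.014,0],0]
    - [[0,0.014,0],0]

```text
clock: 11.78
eef_pos: [560.4, 18.2, 177.6]
eef_rot: [3.142, 0.0, -0.043]
wrist_force: [-0.0, -0.2, -0.7]
finger_gap: 19.8
```

Call:
send_rows:
  commands:
    - [[0,0.002,0],0]
    - [[0,0.004,0],0]
    - [[0,0.006,0],0]
    - [[0,0.008,0],0]
    - [[0,0.01,0],0]
    - [[0,0.012,0],0]
    - [[0,0.014,0],0]
    - [[0,0.014,0],0]

```text
clock: 12.45
eef_pos: [559.8, 4.2, 177.5]
eef_rot: [3.142, 0.0, -0.043]
wrist_force: [-0.2, -0.0, -1.0]
finger_gap: 19.5
```

Run:
```python
from h import *
s=manip.read_state(); print(s['clock'],s['eef_pos'],s['eef_rot'],s['wrist_force'],s['moment'],s['finger_gap'])
# rod/pad position from first top image: cork pad front px crop d (470,208)/5, clamp front ~(526,210)
W=world(560.9,22.2,-.041,[[0,y,155] for y in range(-230,-90,5)])
for y,p in zip(range(-230,-90,5),proj('top',W)): print(y,p.round(1),end=' ')
n='scene';im=cv2.cvtColor(manip.camera(n),cv2.COLOR_RGB2BGR); cv2.imwrite(f'pics/{n}6.png',im)
crop(im,250,170,80,80,8,f'pics/g6{n}.png')
crop(cv2.imread('pics/top0.png'),320,175,50,40,12,'pics/stop.png')
```

```text
12.45 [559.84031922   4.2189542  177.53508399] [ 3.14154554e+00  2.02440616e-05 -4.25185131e-02] [-0.24094149 -0.0222523  -0.99948187] [-0.00590115  0.02156179 -0.00821811] 19.48448715170242
-230 [356.  197.8] -225 [353.8 197.6] -220 [351.6 197.5] -215 [349.5 197.4] -210 [347.3 197.2] -205 [345.1 197.1] -200 [343.  196.9] -195 [340.8 196.8] -190 [338.6 196.7] -185 [336.5 196.5] -180 [334.3 196.4] -175 [332.1 196.2] -170 [330.  196.1] -165 [327.8 196. ] -160 [325.6 195.8] -155 [323.5 195.7] -150 [321.3 195.5] -145 [319.1 195.4] -140 [317.  195.3] -135 [314.8 195.1] -130 [312.6 195. ] -125 [310.4 194.9] -120 [308.3 194.7] -115 [306.1 194.6] -110 [303.9 194.4] -105 [301.8 194.3] -100 [299.6 194.2] -95 [297.4 194. ]
```

View pics/g6scene.png

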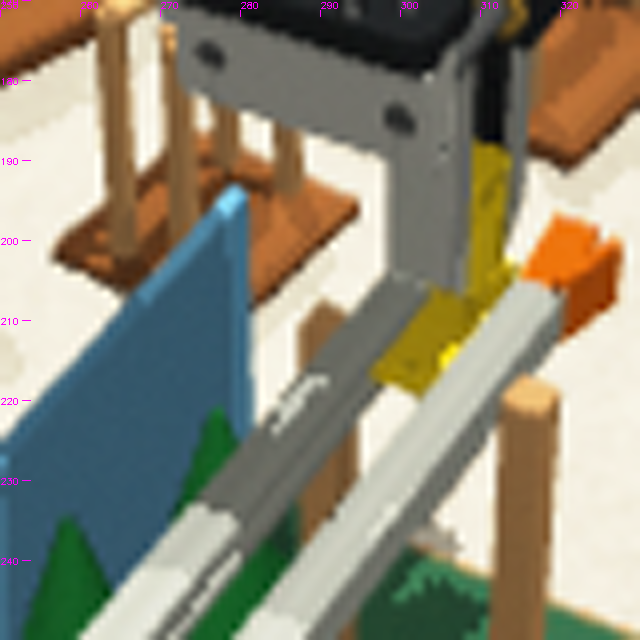

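View pics/stop.png

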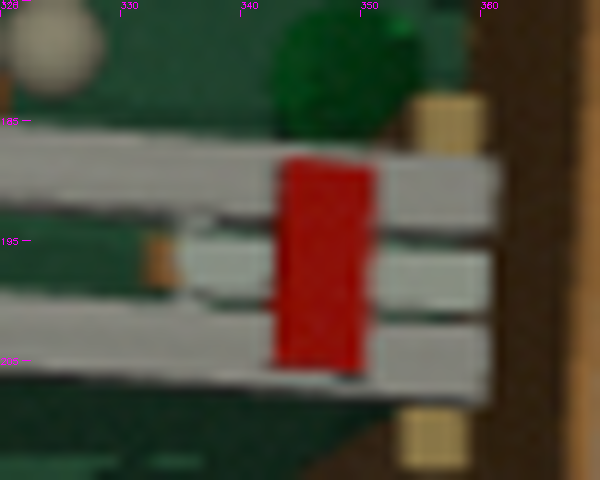

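From the top picture, the rod end is near column 334, about 20 mm proud of the clamp. I expect contact with the centre at rail y of about -151 mm, and it's now at -18 mm. I'll slide in steps and watch the forces.

Call:
send_rows:
  commands:
    - [[0,0.003,0],0]
    - [[0,0.007,0],0]
    - [[0,0.011,0],0]
    - [[0,0.015,0],0]
    - [[0,0.019,0],0]
    - [[0,0.023,0],0]
    - [[0,0.027,0],0]
    - [[0,0.029,0],0]

```text
clock: 13.17
eef_pos: [558.6, -25.0, 177.6]
eef_rot: [3.142, 0.0, -0.043]
wrist_force: [0.2, 0.4, -0.4]
finger_gap: 19.8
```

Call:
send_rows:
  commands:
    - [[0,0.003,0],0]
    - [[0,0.007,0],0]
    - [[0,0.011,0],0]
    - [[0,0.015,0],0]
    - [[0,0.019,0],0]
    - [[0,0.023,0],0]
    - [[0,0.027,0],0]
    - [[0,0.03,0],0]

```text
clock: 13.83
eef_pos: [557.3, -54.9, 177.6]
eef_rot: [3.142, -0.0, -0.042]
wrist_force: [1.1, 0.2, -0.5]
finger_gap: 19.8
```

Call:
send_rows:
  commands:
    - [[0,0.003,0],0]
    - [[0,0.006,0],0]
    - [[0,0.009,0],0]
    - [[0,0.012,0],0]
    - [[0,0.015,0],0]
    - [[0,0.018,0],0]
    - [[0,0.02,0],0]
    - [[0,0.02,0],0]

```text
clock: 14.5
eef_pos: [556.5, -74.7, 177.5]
eef_rot: [-3.142, 0.0, -0.042]
wrist_force: [-0.7, -0.1, -0.6]
finger_gap: 19.8
```

Run:
```python
from h import *
s=manip.read_state(); print(s['clock'],s['eef_pos'],s['eef_rot'],s['wrist_force'],s['moment'],s['finger_gap'])
n='scene';im=cv2.cvtColor(manip.camera(n),cv2.COLOR_RGB2BGR); cv2.imwrite(f'pics/{n}7.png',im)
crop(im,225,195,90,90,7,f'pics/g7{n}.png')
```

```text
14.5 [556.49611528 -74.6851587  177.54017237] [-3.14158879e+00  1.85527913e-05 -4.24738455e-02] [-0.65470433 -0.11260146 -0.60967017] [-0.03417531 -0.04194966 -0.02479702] 19.778826287475972
```

View pics/g7scene.png

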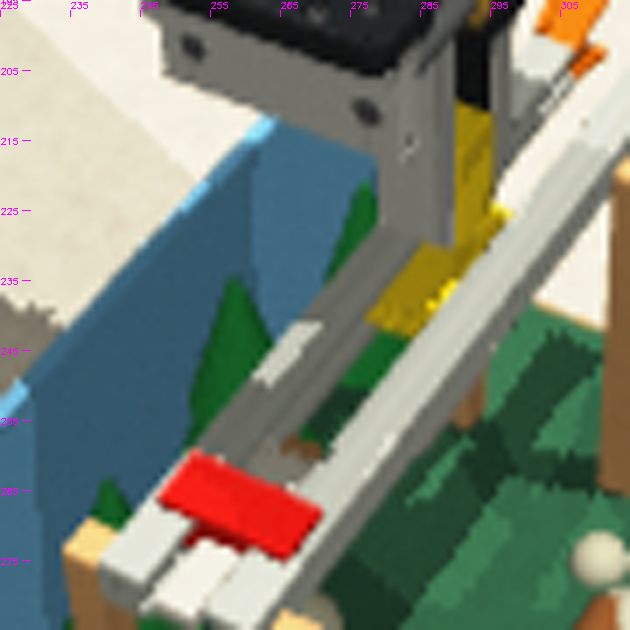

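The runner nose is at (282,241) and the cork pad at (267,259), with the path between them clear. I'll cover another 34 mm, then creep.

Call:
send_rows:
  commands:
    - [[0,0.003,0],0]
    - [[0,0.006,0],0]
    - [[0,0.01,0],0]
    - [[0,0.014,0],0]
    - [[0,0.018,0],0]
    - [[0,0.021,0],0]
    - [[0,0.024,0],0]
    - [[0,0.024,0],0]

```text
clock: 15.22
eef_pos: [555.5, -98.9, 177.5]
eef_rot: [3.142, 0.0, -0.043]
wrist_force: [0.4, -0.2, -0.7]
finger_gap: 19.6
```

Call:
send_rows:
  commands:
    - [[0,0.002,0],0]
    - [[0,0.004,0],0]
    - [[0,0.006,0],0]
    - [[0,0.008,0],0]
    - [[0,0.009,0],0]
    - [[0,0.01,0],0]
    - [[0,0.01,0],0]
    - [[0,0.01,0],0]

```text
clock: 15.88
eef_pos: [555.1, -108.4, 177.5]
eef_rot: [-3.142, 0.0, -0.042]
wrist_force: [0.2, -0.3, -0.7]
finger_gap: 20.1
```

Run:
```python
from h import *
s=manip.read_state(); print(s['clock'],s['eef_pos'],s['eef_rot'],s['wrist_force'],s['moment'],s['finger_gap'])
n='scene';im=cv2.cvtColor(manip.camera(n),cv2.COLOR_RGB2BGR); cv2.imwrite(f'pics/{n}8.png',im)
crop(im,225,215,80,70,9,f'pics/g8{n}.png')
```

```text
15.8833 [ 555.07293469 -108.35324647  177.52718182] [-3.14155963e+00  3.54884619e-05 -4.23530628e-02] [ 0.22432577 -0.26407954 -0.7494475 ] [0.00371927 0.01754238 0.04872097] 20.078165338370773
```

View pics/g8scene.png

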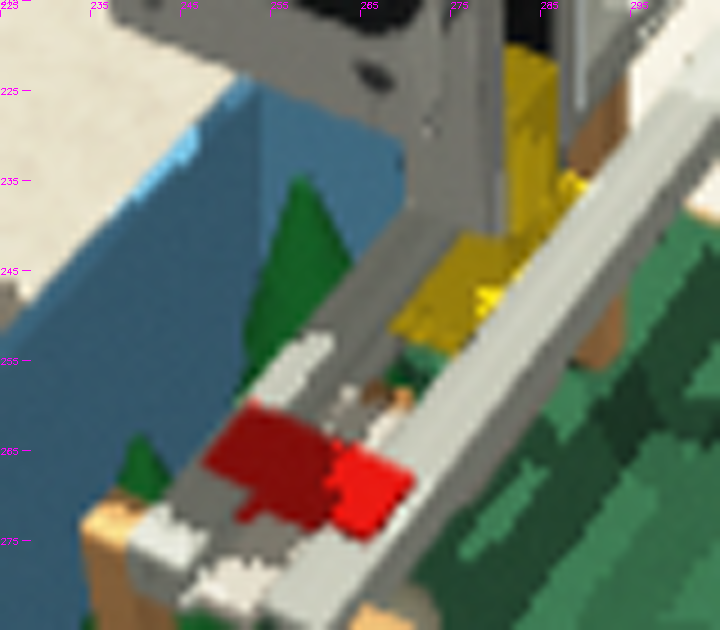

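Call:
send_rows:
  commands:
    - [[0,0.0015,0],0]
    - [[0,0.003,0],0]
    - [[0,0.0045,0],0]
    - [[0,0.006,0],0]
    - [[0,0.0075,0],0]
    - [[0,0.009,0],0]
    - [[0,0.01,0],0]
    - [[0,0.01,0],0]

```text
clock: 16.6
eef_pos: [554.7, -118.5, 177.6]
eef_rot: [3.142, -0.0, -0.042]
wrist_force: [-0.5, 0.5, -1.9]
finger_gap: 19.7
```

Call:
send_rows:
  commands:
    - [[0,0.0005,0],0]
    - [[0,0.001,0],0]
    - [[0,0.0015,0],0]
    - [[0,0.002,0],0]
    - [[0,0.0025,0],0]
    - [[0,0.003,0],0]
    - [[0,0.003,0],0]
    - [[0,0.003,0],0]

```text
clock: 17.27
eef_pos: [554.5, -121.3, 177.5]
eef_rot: [3.142, 0.0, -0.042]
wrist_force: [0.3, -0.2, -2.0]
finger_gap: 20.0
```

Run:
```python
from h import *
s=manip.read_state(); print(s['clock'],s['eef_pos'],s['eef_rot'],s['wrist_force'],s['moment'],s['finger_gap'])
n='scene';im=cv2.cvtColor(manip.camera(n),cv2.COLOR_RGB2BGR); cv2.imwrite(f'pics/{n}9.png',im)
crop(im,225,215,80,70,9,f'pics/g9{n}.png')
```

```text
17.2667 [ 554.5381724  -121.3145439   177.54740409] [ 3.14158798e+00  1.72330875e-05 -4.22481105e-02] [ 0.27591511 -0.18844008 -2.04221623] [-0.03942671 -0.02383547  0.06706684] 20.013904204609183
```

View pics/g9scene.png

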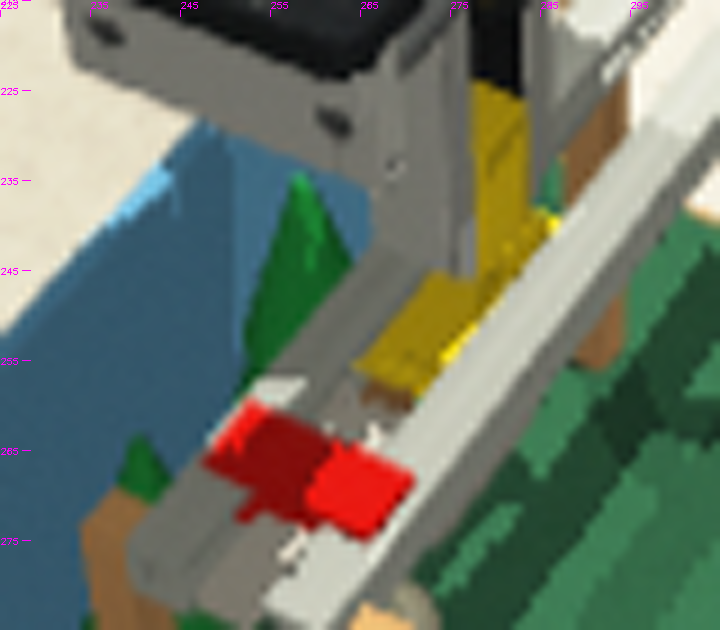

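The nose is just short of the cork pad at (268,258). Creeping in small steps from here.

Call:
send_rows:
  commands:
    - [[0,0.0003,0],0]
    - [[0,0.0006,0],0]
    - [[0,0.0009,0],0]
    - [[0,0.0012,0],0]
    - [[0,0.0015,0],0]
    - [[0,0.0018,0],0]
    - [[0,0.002,0],0]
    - [[0,0.002,0],0]

```text
clock: 17.98
eef_pos: [554.5, -123.3, 177.6]
eef_rot: [3.142, -0.0, -0.042]
wrist_force: [0.4, 0.2, -0.3]
finger_gap: 20.1
```

Call:
send_rows:
  commands:
    - [[0,0.0002,0],0]
    - [[0,0.0004,0],0]
    - [[0,0.0006,0],0]
    - [[0,0.0008,0],0]
    - [[0,0.001,0],0]
    - [[0,0.001,0],0]
    - [[0,0.001,0],0]
    - [[0,0.001,0],0]

```text
clock: 18.65
eef_pos: [554.4, -124.3, 177.5]
eef_rot: [-3.142, 0.0, -0.042]
wrist_force: [-0.0, 0.2, -1.2]
finger_gap: 19.8
```

Call:
send_rows:
  commands:
    - [[0,0.0002,0],0]
    - [[0,0.0004,0],0]
    - [[0,0.0006,0],0]
    - [[0,0.0008,0],0]
    - [[0,0.001,0],0]
    - [[0,0.001,0],0]
    - [[0,0.001,0],0]
    - [[0,0.001,0],0]

```text
clock: 19.32
eef_pos: [554.4, -125.3, 177.6]
eef_rot: [-3.142, -0.0, -0.042]
wrist_force: [-0.8, 0.4, -1.3]
finger_gap: 19.8
```

Call:
send_rows:
  commands:
    - [[0,0.0002,0],0]
    - [[0,0.0004,0],0]
    - [[0,0.0006,0],0]
    - [[0,0.0008,0],0]
    - [[0,0.001,0],0]
    - [[0,0.001,0],0]
    - [[0,0.001,0],0]
    - [[0,0.001,0],0]

```text
clock: 19.98
eef_pos: [554.3, -126.3, 177.5]
eef_rot: [-3.142, 0.0, -0.042]
wrist_force: [0.1, 0.3, -0.8]
finger_gap: 20.1
```

Call:
send_rows:
  commands:
    - [[0,0.0002,0],0]
    - [[0,0.0004,0],0]
    - [[0,0.0006,0],0]
    - [[0,0.0008,0],0]
    - [[0,0.0008,0],0]
    - [[0,0.0008,0],0]
    - [[0,0.0008,0],0]
    - [[0,0.0008,0],0]

```text
clock: 20.65
eef_pos: [554.3, -127.1, 177.6]
eef_rot: [-3.142, -0.0, -0.042]
wrist_force: [0.3, 1.0, -1.3]
finger_gap: 19.6
```

Call:
send_rows:
  commands:
    - [[0,0.0002,0],0]
    - [[0,0.0004,0],0]
    - [[0,0.0006,0],0]
    - [[0,0.0006,0],0]
    - [[0,0.0006,0],0]
    - [[0,0.0006,0],0]
    - [[0,0.0006,0],0]
    - [[0,0.0006,0],0]

```text
clock: 21.32
eef_pos: [554.2, -127.7, 177.5]
eef_rot: [-3.142, 0.0, -0.042]
wrist_force: [-0.6, 0.3, -0.3]
finger_gap: 19.5
```

Run:
```python
from h import *
s=manip.read_state(); print(s['clock'],s['eef_pos'],s['wrist_force'],s['moment'])
n='scene';im=cv2.cvtColor(manip.camera(n),cv2.COLOR_RGB2BGR); cv2.imwrite(f'pics/{n}10.png',im)
crop(im,240,230,60,50,12,f'pics/g10{n}.png')
```

```text
21.3167 [ 554.24926722 -127.67195427  177.53158617] [-0.56436813  0.26427621 -0.30293637] [ 0.05101997 -0.01112498  0.04987353]
```

View pics/g10scene.png

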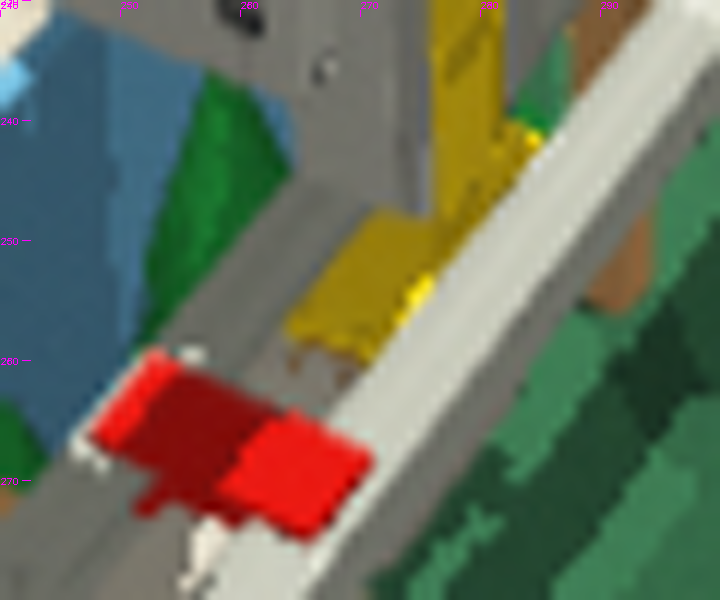

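The nose overlaps the pad, but a sliver of cork is still visible at (265,259), so it isn't on the rod yet. Continuing.

Call:
send_rows:
  commands:
    - [[0,0.0001,0],0]
    - [[0,0.0002,0],0]
    - [[0,0.0003,0],0]
    - [[0,0.0004,0],0]
    - [[0,0.0005,0],0]
    - [[0,0.0006,0],0]
    - [[0,0.0006,0],0]
    - [[0,0.0006,0],0]

```text
clock: 22.03
eef_pos: [554.2, -128.3, 177.6]
eef_rot: [-3.142, 0.0, -0.042]
wrist_force: [-0.5, 0.0, -0.5]
finger_gap: 19.8
```

Call:
send_rows:
  commands:
    - [[0,0.0001,0],0]
    - [[0,0.0002,0],0]
    - [[0,0.0003,0],0]
    - [[0,0.0004,0],0]
    - [[0,0.0005,0],0]
    - [[0,0.0006,0],0]
    - [[0,0.0006,0],0]
    - [[0,0.0006,0],0]

```text
clock: 22.7
eef_pos: [554.2, -128.9, 177.5]
eef_rot: [-3.142, 0.0, -0.042]
wrist_force: [-0.1, 0.3, -0.9]
finger_gap: 19.7
```

Call:
send_rows:
  commands:
    - [[0,0.0001,0],0]
    - [[0,0.0002,0],0]
    - [[0,0.0003,0],0]
    - [[0,0.0004,0],0]
    - [[0,0.0005,0],0]
    - [[0,0.0006,0],0]
    - [[0,0.0006,0],0]
    - [[0,0.0006,0],0]

```text
clock: 23.37
eef_pos: [554.2, -129.5, 177.6]
eef_rot: [3.142, -0.0, -0.042]
wrist_force: [-0.8, 0.2, -1.9]
finger_gap: 20.0
```

Call:
send_rows:
  commands:
    - [[0,0.0001,0],0]
    - [[0,0.0002,0],0]
    - [[0,0.0003,0],0]
    - [[0,0.0004,0],0]
    - [[0,0.0005,0],0]
    - [[0,0.0006,0],0]
    - [[0,0.0006,0],0]
    - [[0,0.0006,0],0]

```text
clock: 24.03
eef_pos: [554.2, -129.7, 177.6]
eef_rot: [-3.141, 0.0, -0.042]
wrist_force: [-1.1, 5.1, 0.0]
finger_gap: 19.8
```

Rod contact: 5.1 N at y = -129.7. I'll press 0.1 mm more and hold for over a second.

Call:
send_rows:
  commands:
    - [[0,0.0001,0],0]
    - [[0,0.0001,0],0]
    - [[0,0.0001,0],0]
    - [[0,0.0001,0],0]
    - [[0,0.0001,0],0]
    - [[0,0.0001,0],0]
    - [[0,0.0001,0],0]
    - [[0,0.0001,0],0]

```text
clock: 24.7
eef_pos: [554.2, -129.7, 177.6]
eef_rot: [-3.141, 0.0, -0.042]
wrist_force: [-0.1, 5.5, -0.3]
finger_gap: 19.9
```

Call:
send_rows:
  commands:
    - [[0,0,0],0]
    - [[0,0,0],0]
    - [[0,0,0],0]
    - [[0,0,0],0]
    - [[0,0,0],0]
    - [[0,0,0],0]
    - [[0,0,0],0]
    - [[0,0,0],0]

```text
clock: 25.37
eef_pos: [554.2, -129.7, 177.6]
eef_rot: [-3.141, 0.0, -0.042]
wrist_force: [-0.3, 5.4, 0.8]
finger_gap: 19.8
```

Run:
```python
from h import *
s=manip.read_state(); print(s['clock'],s['eef_pos'],s['wrist_force'],s['moment'])
n='scene';im=cv2.cvtColor(manip.camera(n),cv2.COLOR_RGB2BGR); cv2.imwrite(f'pics/{n}11.png',im)
crop(im,240,220,60,60,10,f'pics/g11{n}.png')
```

```text
25.3667 [ 554.19669096 -129.72743846  177.58010375] [-0.27320009  5.40888749  0.80196987] [1.23793861e+00 9.69115441e-04 6.92592569e-03]
```

View pics/g11scene.png

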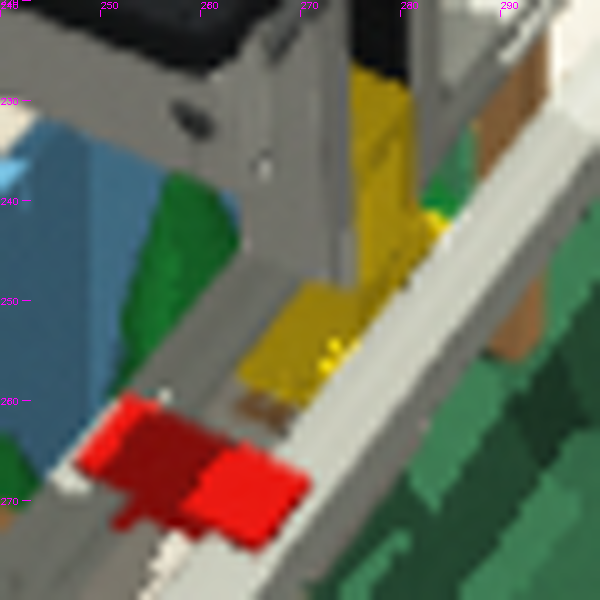

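The force is steady at 5.4 N with no sideways load, and centre minus 28 mm gives -180, matching the rod end seen from the top (-179.5). A brown strip still shows at (265,261), so I'll press slightly more to check it's a hard stop and not friction.

Call:
send_rows:
  commands:
    - [[0,0.0001,0],0]
    - [[0,0.0002,0],0]
    - [[0,0.0003,0],0]
    - [[0,0.0003,0],0]
    - [[0,0.0003,0],0]
    - [[0,0.0003,0],0]
    - [[0,0.0003,0],0]
    - [[0,0.0003,0],0]

```text
clock: 26.08
eef_pos: [554.2, -129.8, 177.6]
eef_rot: [-3.14, 0.0, -0.042]
wrist_force: [-1.1, 8.0, -0.0]
finger_gap: 19.9
```

Call:
send_rows:
  commands:
    - [[0,0,0],0]
    - [[0,0,0],0]
    - [[0,0,0],0]
    - [[0,0,0],0]
    - [[0,0,0],0]
    - [[0,0,0],0]
    - [[0,0,0],0]
    - [[0,0,0],0]

```text
clock: 26.75
eef_pos: [554.2, -129.8, 177.6]
eef_rot: [-3.14, 0.0, -0.042]
wrist_force: [-0.0, 8.0, 0.8]
finger_gap: 19.9
```

Run:
```python
from h import *
s=manip.read_state(); print(s['clock'],s['eef_pos'],s['wrist_force'],s['moment'],s['eef_rot'])
n='top';im=cv2.cvtColor(manip.camera(n),cv2.COLOR_RGB2BGR); cv2.imwrite(f'pics/{n}12.png',im)
crop(im,290,170,80,50,9,f'pics/g12{n}.png')
```

```text
26.75 [ 554.19381311 -129.75602327  177.58300226] [-0.01123959  8.00275574  0.81897065] [ 1.61079403  0.05482002 -0.0493889 ] [-3.14030742e+00  6.34679776e-05 -4.19451283e-02]
```

View pics/g12top.png

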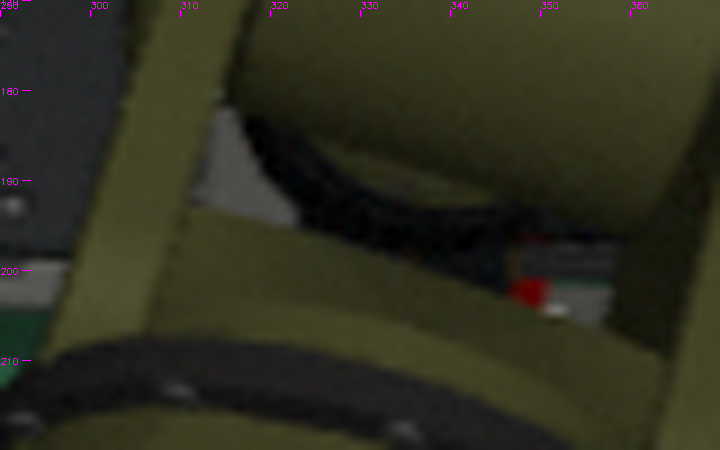

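Hard stop confirmed: 8 N with only 0.03 mm of movement, held for over 1 s. Next I ease off the push, lower about 1 mm so the runner settles on the floor, and release.

Call:
send_rows:
  commands:
    - [[0,-0.0002,0],0]
    - [[0,-0.0004,0],0]
    - [[0,-0.0006,0],0]
    - [[0,-0.0006,0.0003],0]
    - [[0,-0.0006,0.0006],0]
    - [[0,-0.0006,0.001],0]
    - [[0,-0.0006,0.001],0]
    - [[0,-0.0006,0.001],0]

```text
clock: 27.47
eef_pos: [554.3, -129.7, 176.7]
eef_rot: [-3.141, -0.0, -0.042]
wrist_force: [0.9, 5.3, 1.4]
finger_gap: 19.7
```

Call:
send_rows:
  commands:
    - [[0,-0.0001,0],0]
    - [[0,-0.0002,0],0]
    - [[0,-0.0003,0],0]
    - [[0,-0.0003,0],0]
    - [[0,-0.0003,0],0]
    - [[0,-0.0003,0],0]
    - [[0,-0.0003,0],0]
    - [[0,-0.0003,0],0]

```text
clock: 28.13
eef_pos: [554.2, -129.6, 176.6]
eef_rot: [3.142, -0.0, -0.042]
wrist_force: [-0.1, 3.6, 0.9]
finger_gap: 19.9
```

Call:
send_rows:
  commands:
    - [[0,-0.0001,0],0]
    - [[0,-0.0002,0],0]
    - [[0,-0.0003,0],0]
    - [[0,-0.0004,0],0]
    - [[0,-0.0004,0],0]
    - [[0,-0.0004,0],0]
    - [[0,-0.0004,0],0]
    - [[0,-0.0004,0],0]

```text
clock: 28.8
eef_pos: [554.1, -129.2, 176.4]
eef_rot: [3.142, 0.0, -0.042]
wrist_force: [-0.4, -0.0, -1.0]
finger_gap: 20.1
```

Call:
send_rows:
  commands:
    - [[0,0,0],0]
    - [[0,0,0],0]
    - [[0,0,0],0]
    - [[0,0,0],0]
    - [[0,0,0],0]
    - [[0,0,0],0]
    - [[0,0,0],0]
    - [[0,0,0],0]
  hand: 0.3

```text
clock: 29.47
eef_pos: [554.2, -129.2, 176.5]
eef_rot: [-3.142, 0.0, -0.042]
wrist_force: [1.0, -0.9, 0.2]
finger_gap: 33.2
```

Run:
```python
from h import *
s=manip.read_state(); print(s['clock'],s['eef_pos'],s['wrist_force'],s['finger_gap'])
n='scene';im=cv2.cvtColor(manip.camera(n),cv2.COLOR_RGB2BGR); cv2.imwrite(f'pics/{n}13.png',im)
crop(im,230,210,75,75,8,f'pics/g13{n}.png')
```

```text
29.4667 [ 554.20560465 -129.18559429  176.52684229] [ 1.04614805 -0.90437479  0.21991715] 33.190394168237496
```

View pics/g13scene.png

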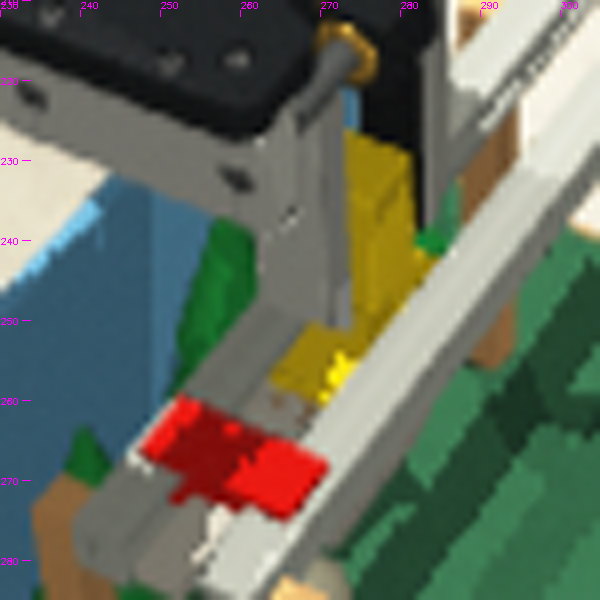

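The grip is free, and the hanger stands upright with the runner against the cork at (267,260). I'll open further and lift straight up.

Call:
send_rows:
  commands:
    - [[0,0,0],0]
    - [[0,0,0],0]
    - [[0,0,0],0]
    - [[0,0,0],0]
    - [[0,0,0],0]
    - [[0,0,0],0]
    - [[0,0,0],0]
    - [[0,0,0],0]
  hand: -0.3

```text
clock: 30.18
eef_pos: [554.2, -129.2, 176.5]
eef_rot: [3.142, 0.0, -0.042]
wrist_force: [0.1, 0.3, -0.4]
finger_gap: 61.4
```

Call:
send_rows:
  commands:
    - [[0,0,-0.005],0]
    - [[0,0,-0.02],0]
    - [[0,0,-0.04],0]
    - [[0,0,-0.06],0]
    - [[0,0,-0.08],0]
    - [[0,0,-0.1],0]
    - [[0,0,-0.115],0]
    - [[0,0,-0.12],0]

```text
clock: 30.85
eef_pos: [554.7, -129.3, 299.5]
eef_rot: [3.141, -0.004, -0.042]
wrist_force: [0.0, -0.1, 0.9]
finger_gap: 61.2
```

Call:
send_rows:
  commands:
    - [[0,0,0],0]
    - [[0,-0.02,0],0]
    - [[0,-0.05,0],0]
    - [[0,-0.08,0],0]
    - [[0,-0.11,0],0]
    - [[0,-0.14,0],0]
    - [[0,-0.15,0],0]
    - [[0,-0.15,0],0]

```text
clock: 31.52
eef_pos: [560.3, 22.5, 295.5]
eef_rot: [-3.141, 0.002, -0.039]
wrist_force: [0.3, -1.0, -0.1]
finger_gap: 61.0
```

Run:
```python
from h import *
s=manip.read_state(); print(s['clock'],s['eef_pos'],s['wrist_force'],s['finger_gap'])
for n,c in (('scene',(225,205,80,75,8)),('top',(290,165,90,60,8))):
    im=cv2.cvtColor(manip.camera(n),cv2.COLOR_RGB2BGR); cv2.imwrite(f'pics/{n}14.png',im)
    crop(im,*c,f'pics/g14{n}.png')
```

```text
31.5167 [560.28885093  22.49659171 295.52079707] [ 0.27983597 -0.98330291 -0.09648047] 61.02314235533794
```

View pics/g14scene.png

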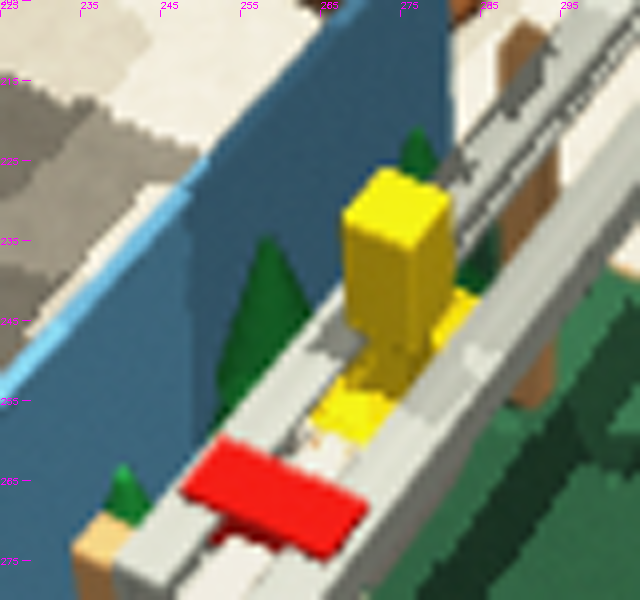

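View pics/g14top.png

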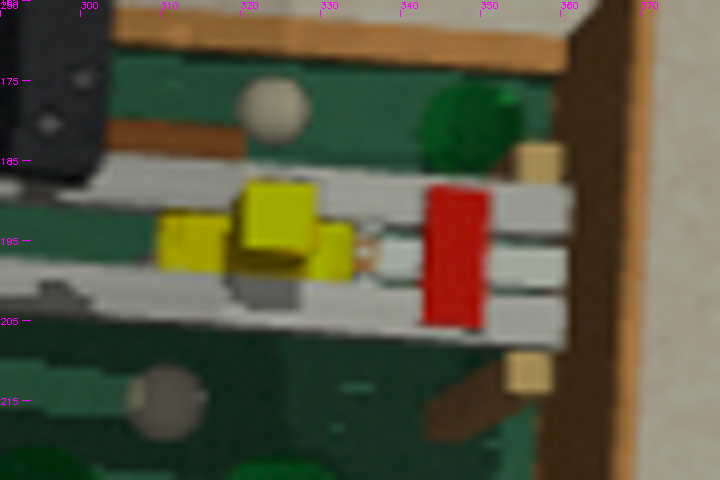

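View pics/scene14.png

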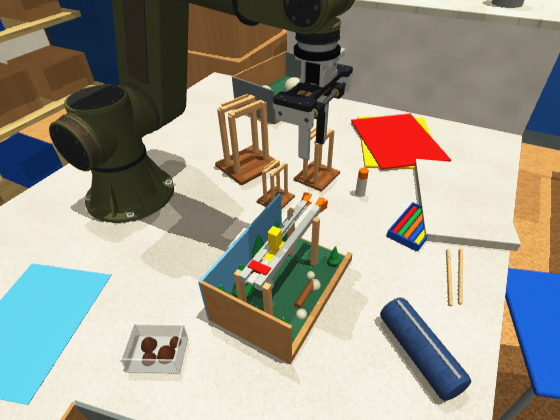

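After release the grip is upright. In the top view the runner end is at column 333, directly against the mottled, nearly flush cork and rod at (334–336,196). Bystanders look unmoved. One settling call, then I hand in.

Call:
send_rows:
  commands:
    - [[0,0,0],0]
    - [[0,0,0],0]
    - [[0,0,0],0]
    - [[0,0,0],0]
    - [[0,0,0],0]
    - [[0,0,0],0]
    - [[0,0,0],0]
    - [[0,0,0],0]

```text
clock: 32.28
eef_pos: [560.6, 20.7, 296.6]
eef_rot: [-3.142, -0.0, -0.042]
wrist_force: [0.5, 0.8, 0.8]
finger_gap: 61.1
```

Run:
```python
from h import *
a=cv2.imread('pics/top14.png'); b=cv2.cvtColor(manip.camera('top'),cv2.COLOR_RGB2BGR)
print(cv2.absdiff(a,b)[185:205,305:345].mean())
t=cv2.imread('pics/scene0.png'); u=cv2.imread('pics/scene14.png'); d=cv2.absdiff(t,u)
print('glue',d[165:200,352:375].mean(),'markers',d[200:250,385:428].mean(),'tub',d[320:380,118:192].mean())
print(manip.sign_off())
```

```text
0.9875
glue 0.7523809523809524 markers 0.8075968992248062 tub 1.2337087087087086
the job is handed in; nothing more can be done
None
```

The cloud hanger is hanging in the rail up against the red stop, and I handed the job in at about 32 s; no verdict was reported. I gripped it on the yellow block with the jaws along its sliding direction, lifted it off the 100 x 110 mm stand and threaded it through the orange flare. Every sliding-force reading stayed around 1 N or less (about 2 N at most on the vertical axis).

**Stop contact:** I felt the rod at TCP y of about -129.7 mm. I held at about 5.4 N, then pressed to 8.0 N, where the tool moved only 0.03 mm, so it was a hard stop. The hold lasted about 2.7 s in all. I then eased the push off to zero, opened the fingers and lifted clear.

**Last checks:**
- **Hanger:** it stands upright with its runner end at about -179 mm along the rail, where I measured the rod end. It didn't visibly move between the last two pictures.
- **Bystanders:** the glue stick, marker tray and tub look the same as in the first picture.
- **Pad contact:** I judged this only from pictures. A mottled sliver of cork shows between the runner and the rod, which I took to be the nearly flush pad. I had no way to measure the force on it after release.
- **Camera disagreement:** the two cameras differed by about 1 to 3 mm on position, which didn't matter within the flare.

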